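Seat a flow-reactor block in the corner of its heating plate and hold it there

ROBOT

A 6-joint arm with a two-finger parallel gripper is mounted at the origin on the work surface. World frame = base frame: x ahead of the robot, y to its left, z up, the work surface at z = 0. Lengths are in m, angles in degrees, forces in N, time in s.
With the tool pointing down it reaches from about 0.35 to 0.975 m from the base axis. Payload 17.4 kg.
Tool frame: the origin (TCP) lies at the very end of the fingers, on their centre line; the grasp point (between the pads) lies hold_point_z behind it (hold_point_z is the distance from the TCP to the grasp point, in m); x points along the fingers, y is the direction in which the jaws open and shut, and the axes are right-handed (so a half turn about x gives the same grasp; the last joint's range is limited). The gripper opens to 85 mm and grips with 20 to 120 N. Pads are 22 mm wide; open, the fingers measure 114 mm over their backs; the gripper's body (76 mm by 85 mm) begins 54 mm behind the grasp point. The pads swing forward as they close: fully open they stand 13 mm farther back than shut.
Start: joints at [72.147, 6.646, 82.598, -0, 90.757, -2.166], TCP at [0.183, 0.65, 0.231] pointing down, gripper open.
Joint ranges: [-162.19, 162.19], [-47.58, 125.68], [4.15, 143.07], [-65.23, 245.23], [0.69, 171.88], [-170.13, 170.13]. Speed limits (degrees/s): [108.29, 108.29, 127.2, 180, 180, 180].

INTERFACE

Orientations are given as a 3x3 rotation matrix whose columns are the frame's x, y, z axes.
In Python, from plant import state, read_camera, sign_off, outline_of, spot_point, hold_point_z gives the robot as it stands.
- The arm moves only by the tool move_arm, never from a script. Its argument "moves" is one flat list of numbers, 7 for each row, row after row: the opening, from -1 (shut) to 1 (fully open), then the shift along the tool's x, y, z in cm, then the turn, a rotation vector about the tool's x, y, z in rad. In form: [jaw, dx, dy, dz, wx, wy, wz, jaw, dx, dy, dz, wx, wy, wz, ...]. A call has 1 to 12 rows; each row shifts and turns the commanded pose from where the row before left it, along the tool's axes as they then stand; what a row does not reach is not made up. A row lasts 1/10 s, in which the tool goes at most 50 mm and 8.59 degrees, less where a joint would pass 70% of its speed; a pose out of reach is approached as far as the arm can. A call is refused whole if a number of a shift passes 5 or a number of a turn 0.15, either way. A call with a gripper value outside its range is refused whole. The fingers move at their own pace and stop on an object; "squeeze" is the grip in N (left out, the last holds). Time passes only in rows, so rows that do not move let the fingers close. It gives the time, the measured TCP pose, the force and the opening at its end, in the units of the state.
- state(): the state, without advancing time (a new reading comes with each control period).
- read_camera(name): name is "scene" or "top" or "wrist"; returns a dict with "img" (384x512x3 uint8, blue, green, red), "fx", "fy", "cx", "cy" (pixels), "extrinsics" (4x4, takes a point from world to camera coordinates). Camera axes: x right, y up, looking along -z (the intrinsics and any distortion apply to the point x, -y, -z); pixel columns grow to the right and rows downward; lengths in m; the calibration is good to about 2 mm. A picture is of the moment at which its call begins. There is no depth.
- sign_off(): hands the job in, once; it reports no verdict.
Trained networks look in the newest picture that a camera, given by its name, has taken for a name from the list of things; names that differ only in an ending like _2 or _b are one class to them, and where a whole thing is asked for, a point or a joint stands for the part that bears it (a point fixed in the world has none). Each returns a list of dicts, best first, with "p" (0 to 1); they miss things now and then, are a little off and sometimes report something else, mostly with a low value. They report only what shows in the picture. A call takes as long as a camera call. They do not tell look-alikes from the thing itself.
- outline_of(label, camera): "mask" (384x512 bool, what is visible of it).
- spot_point(label, camera): "point" ([x, y, z] in m, in world coordinates, good to about 4 mm: a listed point, or the origin of a listed thing).
The state is a dict: "clock": time; "q": joint angles; "joint_vel": joint speeds; "joint_torque": joint torques, N m; "ee_pos": TCP position; "eef_rot": TCP orientation; "contact_force": force on the tool from outside, world axes, zero at the start; "wrist_torque": the same for the moment, N m; "width": finger opening in m.
Only numpy, scipy, OpenCV 4.12 (cv2) and the standard library are available. Lean on these libraries where they do the work, as an engineer would, in place of code of your own. Each camera call takes 0.05 s, during which the arm holds its last target. There are 200 camera calls.

TASK

Put the larger reactor block, the one with the two hose fittings, flat on the white heating plate and push it home into the corner, so that its plain end presses on the end stop and its long side on the side stop at the same time. Press with steady hand force, without ramming, and finish while still holding the block pressed against both stops, as if for somebody to tighten the clamps. Leave the smaller spare block and everything else where they are.

Things in the scene. Friction and masses are not known exactly. Their poses are not given: they have to be found in the camera images.
- block: The reactor block, about 0.65 kg, loose, at first standing upright on the black mat. Aluminium slab 100 mm (its x) by 80 mm (its y) by 30 mm high, with a steel grip bar centred on top: 60 mm long (x), 26 mm wide (y), from 30 to 64 mm above the underside. Two hose fittings stick out 18 mm from its -x end, at y = +20 and -20 mm, 15 mm up. The +x end and both long sides are plain. Origin: centre of the slab's underside; z up.
- plate: The white heating plate, fixed, 200 mm (its x) by 220 mm (its y), smooth, slippery top (friction about 0.25, as on the stops) 35 mm above the bench; knobs on its -x face. Origin: centre of its underside; z up. The plate and the mat change sides from run to run, and the plate stands turned by up to 0.35 rad from the world axes.
- stop_end: Fixed steel bar on the plate, 12 mm (x) by 90 mm (y), 16 mm high; axes parallel to the plate's. Origin: centre of its underside, at (81, 30, 35) mm in the plate frame. Its working face looks to the plate's -x and lies at plate x = 75 mm. The block's plain +x end belongs against it.
- stop_side: Fixed steel bar on the plate, 95 mm (x) by 12 mm (y), 16 mm high; axes parallel to the plate's. Origin: centre of its underside, at (17.5, 91, 35) mm in the plate frame. Its working face looks to the plate's -y and lies at plate y = 85 mm. The block's +y long side belongs against it.
- corner (a point): The point on the plate's top where the two working faces would meet: (75, 85, 35) mm in the plate frame. With the block home, its origin is 50 mm towards -x and 40 mm towards -y of this point (plate axes) and its axes are parallel to the plate's. Friction takes part of a push, so a stop gets a few newtons less than the hand gives; 15 N along each plate axis is a good firm push.
- mat: Black rubber bench mat, fixed, 200 by 280 by 3 mm. Origin: centre of its underside.
- spare: Smaller spare block, loose, on the mat beside the reactor block (either side): slab 60 by 60 by 30 mm without hose fittings, grip bar 36 mm long by 26 mm wide up to 64 mm. Leave it. Origin: centre of its underside.
- vial: Amber vial, 26 mm diameter, 50 mm high, standing on the plate near its -x, -y corner, far from the stops. Leave it. Origin: centre of its underside.
- beaker: Small glass beaker, 56 mm diameter, 65 mm high, on the bench at the left. Leave it. Origin: centre of its underside.
- bottle: Glass bottle with a blue cap, 74 mm diameter, 130 mm high, at the back. Leave it. Origin: centre of its underside.
- wash: White wash bottle with a red cap, 64 mm diameter, 150 mm high, at the robot's left. Leave it. Origin: centre of its underside.
- wrench: Steel wrench, 150 mm long, lying at the back. Leave it. Origin: centre of its underside.
- dish: White porcelain bowl, 90 mm diameter, 30 mm high, at the robot's right. Leave it. Origin: centre of its underside.
Not all that is in view belongs to the job. What is shaped like the block but pink is not meant.

How it is judged (in metres and radians):
At the end, for the whole second after the job is handed in: The reactor block lies flat on the plate (within 2.5 mm and 0.04 rad), square to the stops (0.04 rad), its origin within 3 mm of its home place along each plate axis, at rest, pressed on each stop with 1.5 to 40 N while the fingers still hold or push it (over 1 N) (contact force between block and stop_end between 1.5 and 40 N and contact force between block and stop_side between 1.5 and 40 N and contact force between the fingers and block above 1 N and x of block in the frame of plate between 0.022 and 0.028 m and y of block in the frame of plate between 0.042 and 0.048 m and z of block in the frame of plate below 0.0375 m and angle between block's own z axis and vertical below 0.04 rad and angle between the x axis of block and the x axis of plate, either way round below 0.04 rad and linear speed of block below 0.01 m/s); the arm keeps its last pose, push and grip.
It fails at once if the block is rammed against a stop (over 60 N) (contact force between block and stop_end above 60 N or contact force between block and stop_side above 60 N).
It fails at once if the spare block or another bystander is moved more than 25 mm or knocked over (distance of any of spare, vial, beaker, bottle, wash, wrench, dish from where it was at the start of the episode above 0.025 m or angle between any of spare, vial, beaker, bottle, wash, dish's own z axis and vertical above 0.5 rad).
It also fails if it takes over 54 s, if anything falls off the work surface, if the arm or the gripper's body presses on something with over 40 N, if the wrist force passes 120 N, or if a joint passes its speed limit or range.

## Working session

There is one attempt and no reset: what is moved stays moved. The work goes in short steps, Python scripts to look and compute and a tool call to move; the robot and the scene stay as the last step left them, time stands still between calls to the robot, and variables do not carry over. Pictures are saved under pics/ and viewed, about 8 in all and at most 12, crops included, and the job is handed in when it is done.

Besides the shell and the picture viewer there is one more tool, called as name(argument=value, ...) on one line, values as JSON. move_arm: Moves the arm, as the interface text tells. Its arguments: {"type":"object","properties":{"moves":{"type":"array","items":{"type":"number"}},"squeeze":{"type":"number"}},"required":["moves"]}

```bash
mkdir -p pics; ls; python3 - <<'E'
from plant import *
import cv2,numpy as np
s=state(); print(s['clock'],s['ee_pos'],np.round(s['eef_rot'],3).tolist(),s['width'],hold_point_z if not callable(hold_point_z) else hold_point_z())
a=read_camera('scene');b=read_camera('top')
cv2.imwrite('pics/scene.png',a['img']);cv2.imwrite('pics/top.png',cv2.resize(b['img'],(768,576)))
for n in ['block','spare','plate','corner','stop_end','stop_side','mat','vial']:
  for c in ['top','scene']:
    print(n,c,[(np.round(d['point'],3).tolist(),round(d['p'],2)) for d in spot_point(n,c)[:3]])
print(state()['clock'])
E
```

```text
pics
0.0 [0.18247054 0.64965223 0.23053256] [[-0.0, 0.27, 0.963], [-0.001, 0.963, -0.27], [-1.0, -0.001, -0.0]] 0.08561655502089094 0.0187
block top [([0.339, 0.105, 0.0], 0.98), ([0.295, 0.279, -0.003], 0.94), ([0.574, 0.132, -0.003], 0.62)]
block scene [([0.291, 0.285, -0.002], 0.95), ([0.578, 0.137, 0.005], 0.79), ([0.332, 0.111, -0.001], 0.64)]
spare top [([0.572, 0.283, 0.002], 0.72), ([0.576, -0.215, 0.004], 0.45)]
spare scene [([0.575, 0.286, 0.005], 0.83)]
plate top [([0.575, -0.218, -0.0], 0.6)]
plate scene [([0.579, -0.218, 0.0], 0.69)]
corner top [([0.63, -0.113, 0.039], 0.73), ([0.441, -0.534, -0.0], 0.19)]
corner scene [([0.628, -0.115, 0.037], 0.72)]
stop_end top [([0.65, -0.164, 0.035], 0.39)]
stop_end scene [([0.647, -0.161, 0.035], 0.46)]
stop_side top [([0.571, -0.121, 0.037], 0.6)]
stop_side scene [([0.569, -0.123, 0.032], 0.44)]
mat top [([0.548, 0.205, 0.0], 0.7)]
mat scene [([0.542, 0.205, -0.001], 0.63)]
vial top [([0.527, -0.312, 0.038], 0.38)]
vial scene [([0.526, -0.316, 0.037], 0.55)]
0.9
```

View pics/top.png

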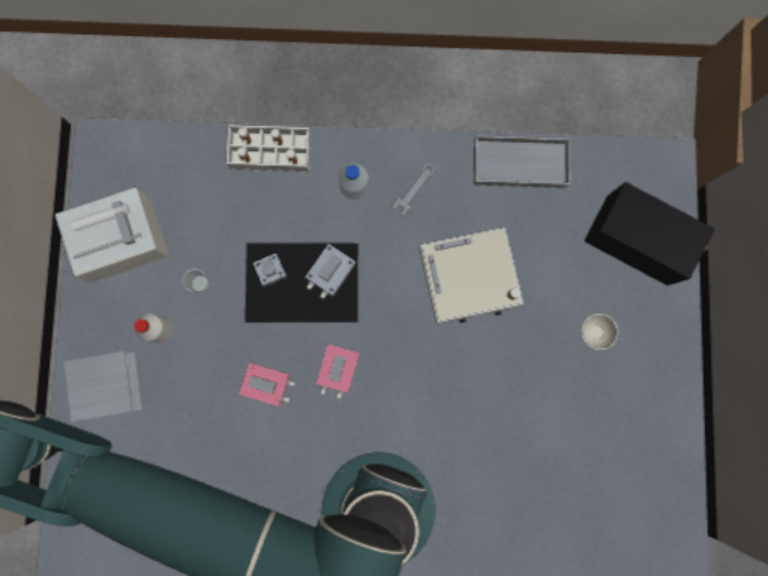

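View pics/scene.png

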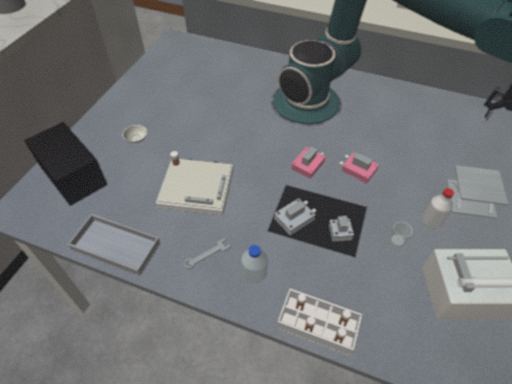

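Top view (768x576): the grey block with two fittings is at (331,270) and the smaller spare, without fittings, at (269,269). Two pink look-alikes stand at (266,385) and (338,370). The plate is at (471,275), with the end stop at its top edge and the side stop at its left. The grey block at (331,270) fits: it is the larger of the two on the mat and has two fittings. I'll confirm it with a crop.

```bash
cat > h.py <<'E'
from plant import *
import cv2,numpy as np
def ray_to_z(cam,uv,z):
    E=np.array(cam['extrinsics']);R,t=E[:3,:3],E[:3,3]
    uv=np.atleast_2d(uv).astype(float)
    d=np.c_[(uv[:,0]-cam['cx'])/cam['fx'],-(uv[:,1]-cam['cy'])/cam['fy'],-np.ones(len(uv))]@R
    o=-R.T@t
    return o+d*((z-o[2])/d[:,2])[:,None]
def proj(cam,P):
    E=np.array(cam['extrinsics']);p=np.atleast_2d(P)@E[:3,:3].T+E[:3,3]
    return np.c_[cam['cx']+cam['fx']*p[:,0]/-p[:,2],cam['cy']-cam['fy']*p[:,1]/-p[:,2]]
def to(pos,yaw,n=None):
    "total tool-frame shift (cm, for axes as they are at the start) and turn about tool x to bring tool z to yaw (rad)"
    s=state();R=np.array(s['eef_rot']);p=np.array(s['ee_pos'])
    c,w=np.cos(yaw),np.sin(yaw)
    Rt=np.array([[0,-w,c],[0,c,w],[-1,0,0.]])
    sh=R.T@(np.array(pos)-p)*100
    rv=cv2.Rodrigues(R.T@Rt)[0].ravel()
    print('clock',s['clock'],'pos',p.round(4),'yaw',np.arctan2(R[1,2],R[0,2]).round(4),'F',np.round(s['contact_force'],1),'w',s['width'])
    print('shift cm (start axes)',sh.round(2),'after turn',(Rt.T@(np.array(pos)-p)*100).round(2),'turn',rv.round(4))
E
python3 - <<'E'
from h import *
b=read_camera('top')
for n,z in [('block',.03),('plate',.035)]:
  for o in outline_of(n,'top')[:3]:
    m=o['mask'].astype(np.uint8)
    c=max(cv2.findContours(m,0,2)[0],key=cv2.contourArea)[:,0]
    P=ray_to_z(b,c,z)[:,:2].astype(np.float32)
    print(n,o['p'],cv2.minAreaRect(P))
x,y=220,180
cv2.imwrite('pics/crop.png',cv2.resize(b['img'][140:225,155:250],None,fx=6,fy=6,interpolation=2))
to([.577,.134,.25],-.6)
E
```

```text
block 0.94 ((0.292718768119812, 0.2771071791648865), (0.11625927686691284, 0.08126739412546158), 74.93511199951172)
block 0.72 ((0.5724107027053833, 0.1384362280368805), (0.0861566960811615, 0.11903949081897736), 56.461421966552734)
block 0.59 ((0.5431712865829468, 0.20570789277553558), (0.19283513724803925, 0.2723875343799591), 1.5871260166168213)
plate 0.89 ((0.5699617862701416, -0.21169579029083252), (0.2112356424331665, 0.2217472493648529), 13.727460861206055)
clock 1.05 pos [0.1825 0.6499 0.2313] yaw -0.2738 F [-0.3  0.5  0.1] w 0.08526526457724809
shift cm (start axes) [ -1.87 -39.    51.93] after turn [ -1.87 -20.3   61.69] turn [ 0.3262 -0.     -0.    ]
```

View pics/crop.png

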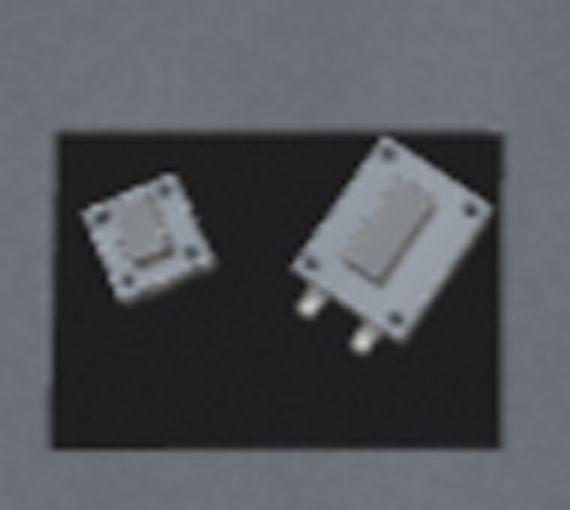

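Crop: the large block, centre (390,240), has two fittings at (313,300) and (363,338). The spare at (148,238) has none. This confirms the target.

move_arm(moves=[1, 0, 0, 0, 0.11, 0, 0, 1, 0, 0, 0, 0.11, 0, 0, 1, 0, 0, 0, 0.1, 0, 0, 1, -0.2, -1.5, 4.7, 0, 0, 0, 1, -0.2, -1.5, 4.7, 0, 0, 0, 1, -0.2, -1.5, 4.7, 0, 0, 0, 1, -0.2, -1.5, 4.7, 0, 0, 0, 1, -0.2, -1.5, 4.7, 0, 0, 0, 1, -0.2, -1.5, 4.7, 0, 0, 0, 1, -0.2, -1.5, 4.7, 0, 0, 0, 1, -0.2, -1.5, 4.7, 0, 0, 0, 1, -0.2, -1.5, 4.7, 0, 0, 0])

```text
clock: 2.25
ee_pos: [0.4584, 0.2995, 0.2497]
eef_rot: [[0.001, 0.559, 0.829], [0.0, 0.829, -0.559], [-1.0, 0.001, 0.0]]
contact_force: [1.1, 0.5, -0.2]
width: 0.0857
```

```bash
python3 - <<'E'
from h import *
to([.577,.134,.25],-.585)
E
```

```text
clock 2.25 pos [0.4584 0.2995 0.2497] yaw -0.5937 F [ 1.1  0.5 -0.2] w 0.08566630576788739
shift cm (start axes) [-0.03 -7.08 19.09] after turn [-0.03 -7.25 19.02] turn [-0.0087  0.0003 -0.0007]
```

move_arm(moves=[1, 0, -1.4, 3.8, 0, 0, 0, 1, 0, -1.4, 3.8, 0, 0, 0, 1, 0, -1.4, 3.8, 0, 0, 0, 1, 0, -1.4, 3.8, 0, 0, 0, 1, 0, 0, 0, 0, 0, 0, 1, 0, 0, 0, 0, 0, 0])

```text
clock: 2.85
ee_pos: [0.5525, 0.1692, 0.2491]
eef_rot: [[-0.0, 0.561, 0.828], [0.0, 0.828, -0.561], [-1.0, -0.0, -0.0]]
contact_force: [-0.8, 0.3, -0.1]
width: 0.0856
```

```bash
python3 - <<'E'
from h import *
b=read_camera('wrist')
cv2.imwrite('pics/w1.png',b['img'])
for n in ['block','spare']: print(n,[(np.round(d['point'],4).tolist(),round(d['p'],2)) for d in spot_point(n,'wrist')[:3]])
for o in outline_of('block','wrist')[:3]:
    m=o['mask'].astype(np.uint8)
    c=max(cv2.findContours(m,0,2)[0],key=cv2.contourArea)[:,0]
    P=ray_to_z(b,c,.033)[:,:2].astype(np.float32)
    print(o['p'],cv2.minAreaRect(P))
to([.577,.134,.25],-.585)
E
```

```text
block [([0.3374, 0.1072, 0.0044], 0.98), ([0.5762, 0.1387, 0.002], 0.93)]
spare [([0.5712, 0.2861, -0.0018], 0.86)]
0.89 ((0.3364347219467163, 0.11474068462848663), (0.08587741106748581, 0.11717109382152557), 76.5193862915039)
0.67 ((0.5700874328613281, 0.14084047079086304), (0.07961636036634445, 0.12046736478805542), 57.788719177246094)
clock 3.05 pos [0.5518 0.1707 0.2495] yaw -0.5925 F [-0.5 -0.2  0.3] w 0.08562819373516771
shift cm (start axes) [-0.06 -1.64  4.15] after turn [-0.05 -1.67  4.13] turn [-0.0075  0.0001 -0.0002]
```

View pics/w1.png

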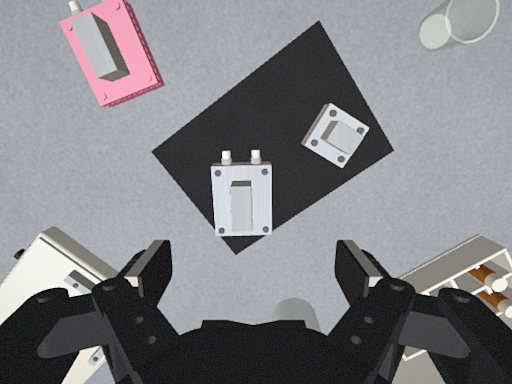

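The wrist view shows the slab top with corners near (211,165), (271,162), (272,235) and (216,236). Its fittings are at (227,157) and (256,156), and the spare is at (336,135).

```bash
python3 - <<'E'
from h import *
b=read_camera('wrist')
from scipy.optimize import least_squares
L=np.array([[50,40],[50,-40],[-50,-40],[-50,40]])/1000.
def pts(x,y,a,z=.033):
    c,s=np.cos(a),np.sin(a); return np.c_[L@np.array([[c,s],[-s,c]])+[x,y],np.full(4,z)]
# score of edges: maximise gradient along slab-top edges
g=cv2.cvtColor(b['img'],6).astype(np.float32);mask=g
G=cv2.GaussianBlur(g,(0,0),1.5); gm=np.hypot(cv2.Sobel(G,5,1,0),cv2.Sobel(G,5,0,1))
def score(v):
    q=proj(b,pts(*v)); t=np.linspace(.03,.97,60)[:,None]
    e=np.vstack([q[i]*(1-t)+q[(i+1)%4]*t for i in range(4)]).astype(np.float32)
    return -cv2.remap(gm,e[:,:1],e[:,1:],1).mean()
from scipy.optimize import differential_evolution
r=differential_evolution(score,[(.555,.595),(.115,.155),(-.68,-.5)],seed=1)
print(r.x,r.fun,proj(b,pts(*r.x)).round(0).tolist())
im=b['img'].copy();cv2.polylines(im,[np.int32(proj(b,pts(*r.x)).round())],True,(0,0,255),1)
cv2.imwrite('pics/w2.png',cv2.resize(im[130:270,180:300],None,fx=4,fy=4))
x,y,a=r.x
to([x,y,.028],a)
E
```

```text
[ 0.57708183  0.13566432 -0.56045041] -266.0157470703125 [[271.0, 235.0], [215.0, 237.0], [209.0, 167.0], [270.0, 165.0]]
clock 3.1 pos [0.5518 0.1707 0.2495] yaw -0.5925 F [-0.1  0.5 -1.1] w 0.08530490330784656
shift cm (start axes) [22.15 -1.5   4.05] after turn [22.15 -1.62  4.01] turn [-0.0321  0.0001 -0.0003]
```

View pics/w2.png

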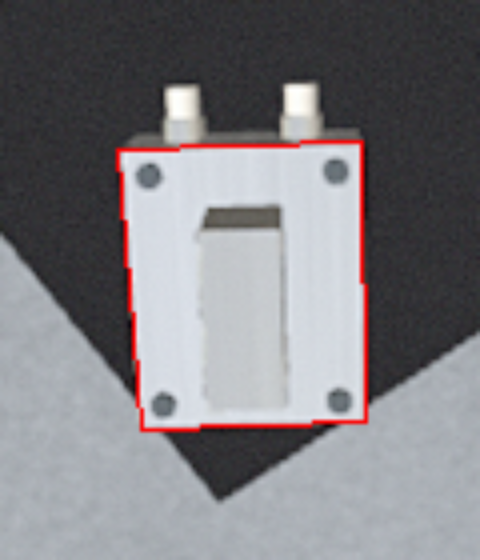

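move_arm(moves=[1, 0, 0, 0, -0.032, 0, 0, 1, 2, -0.8, 2, 0, 0, 0, 1, 4, -0.8, 2, 0, 0, 0, 1, 4, 0, 0, 0, 0, 0, 1, 4, 0, 0, 0, 0, 0, 1, 3, 0, 0, 0, 0, 0, 1, 2, 0, 0, 0, 0, 0, 1, 1, 0, 0, 0, 0, 0, 1, 0.5, 0, 0, 0, 0, 0, 1, 0.4, 0, 0, 0, 0, 0, 1, 0, 0, 0, 0, 0, 0])

```text
clock: 4.2
ee_pos: [0.5778, 0.1352, 0.0409]
eef_rot: [[0.001, 0.533, 0.846], [0.0, 0.846, -0.533], [-1.0, 0.001, 0.001]]
contact_force: [-0.4, 0.0, 0.4]
width: 0.0853
```

```bash
python3 - <<'E'
from h import *
to([.5771,.1357,.040],-.5605)
b=read_camera('top')
# plate pose refine from top via edge fit z=.035; coarse
g=cv2.cvtColor(b['img'],6).astype(np.float32);G=cv2.GaussianBlur(g,(0,0),1.);gm=np.hypot(cv2.Sobel(G,5,1,0),cv2.Sobel(G,5,0,1))
L=np.array([[100,110],[100,-110],[-100,-110],[-100,110]])/1000.
def pts(x,y,a,z=.035):
    c,s=np.cos(a),np.sin(a); return np.c_[L@np.array([[c,s],[-s,c]])+[x,y],np.full(4,z)]
def score(v):
    q=proj(b,pts(*v)); t=np.linspace(.03,.97,80)[:,None]
    e=np.vstack([q[i]*(1-t)+q[(i+1)%4]*t for i in range(4)]).astype(np.float32)
    return -cv2.remap(gm,e[:,:1],e[:,1:],1).mean()
from scipy.optimize import differential_evolution
r=differential_evolution(score,[(.55,.60),(-.24,-.19),(0.1,.35)],seed=1);x,y,a=r.x
c,s=np.cos(a),np.sin(a);R=np.array([[c,-s],[s,c]])
print('plate',r.x,r.fun,'corner',[x,y]+R@[.075,.085],'home',[x,y]+R@[.025,.045])
E
```

```text
clock 4.2 pos [0.5778 0.1352 0.0409] yaw -0.5616 F [-0.4  0.   0.4] w 0.0852609611056878
shift cm (start axes) [ 0.09  0.   -0.09] after turn [ 0.09  0.   -0.09] turn [-0.0011  0.0006 -0.0006]
plate [ 0.57513201 -0.21481879  0.23410673] -160.37380981445312 corner [ 0.62836835 -0.11473936] home [ 0.58901122 -0.16524694]
```

move_arm(moves=[-1, 0, 0, 0, 0, 0, 0, -1, 0, 0, 0, 0, 0, 0, -1, 0, 0, 0, 0, 0, 0, -1, 0, 0, 0, 0, 0, 0, -1, 0, 0, 0, 0, 0, 0, -1, 0, 0, 0, 0, 0, 0, -1, 0, 0, 0, 0, 0, 0, -1, 0, 0, 0, 0, 0, 0], squeeze=70)

```text
clock: 5.05
ee_pos: [0.5777, 0.1349, 0.0406]
eef_rot: [[0.0, 0.533, 0.846], [-0.0, 0.846, -0.533], [-1.0, 0.0, 0.0]]
contact_force: [-2.0, -1.9, 6.1]
width: 0.025
```

move_arm(moves=[-1, -0.5, 0, 0, 0, 0, 0, -1, -1, 0, 0, 0, 0, 0, -1, -2, 0, 0, 0, 0, 0, -1, -2, 0, 0, 0, 0, 0, -1, -2, 0, 0, 0, 0, 0, -1, -2, 0, 0, 0, 0, 0, -1, -1.5, 0, 0, 0, 0, 0, -1, 0, 0, 0, 0, 0, 0])

```text
clock: 5.85
ee_pos: [0.5783, 0.1351, 0.1527]
eef_rot: [[0.003, 0.533, 0.846], [0.001, 0.846, -0.533], [-1.0, 0.002, 0.002]]
contact_force: [-0.1, -0.4, -6.1]
width: 0.0252
```

```bash
python3 - <<'E'
from h import *
import numpy as np
a=.2341;c,s=np.cos(a),np.sin(a);R=np.array([[c,-s],[s,c]])
# pre-place: home minus 15mm x, minus 15 mm y in plate axes
p=np.array([.5751,-.2148])+R@[.010,.030]; print(p)
to([p[0],p[1],.15],a)
E
```

```text
[ 0.57786821 -0.18329862]
clock 5.85 pos [0.5783 0.1351 0.1527] yaw -0.5618 F [-0.1 -0.4 -6.1] w 0.025203892979740936
shift cm (start axes) [  0.25 -26.97  16.93] after turn [  0.27 -30.97  -7.43] turn [-0.7959  0.003  -0.0011]
```

move_arm(moves=[-1, 0, 0, 0, -0.05, 0, 0, -1, 0, 0, 0, -0.1, 0, 0, -1, 0, 0, 0, -0.1, 0, 0, -1, 0, 0, 0, -0.12, 0, 0, -1, 0, 0, 0, -0.12, 0, 0, -1, 0, 0, 0, -0.12, 0, 0, -1, 0, 0, 0, -0.1, 0, 0, -1, 0, 0, 0, -0.086, 0, 0, -1, 0, -1.5, -0.4, 0, 0, 0, -1, 0, -2.5, -0.6, 0, 0, 0, -1, 0, -3, -0.7, 0, 0, 0, -1, 0, -3, -0.7, 0, 0, 0])

```text
clock: 7.05
ee_pos: [0.5769, 0.0306, 0.1493]
eef_rot: [[-0.001, -0.231, 0.973], [-0.0, 0.973, 0.231], [-1.0, 0.0, -0.001]]
contact_force: [0.1, -0.1, -6.4]
width: 0.0248
```

move_arm(moves=[-1, 0, -3, -0.7, 0, 0, 0, -1, 0, -3, -0.7, 0, 0, 0, -1, 0, -3, -0.7, 0, 0, 0, -1, 0, -3, -0.7, 0, 0, 0, -1, 0, -3, -0.7, 0, 0, 0, -1, 0, -2.5, -0.6, 0, 0, 0, -1, 0, -2, -0.5, 0, 0, 0, -1, 0, -1, -0.3, 0, 0, 0, -1, 0, 0, 0, 0, 0, 0, -1, 0, 0, 0, 0, 0, 0])

```text
clock: 8.05
ee_pos: [0.577, -0.1784, 0.1498]
eef_rot: [[-0.001, -0.231, 0.973], [0.0, 0.973, 0.231], [-1.0, 0.001, -0.001]]
contact_force: [-0.3, 0.6, -6.7]
width: 0.0246
```

```bash
python3 - <<'E'
from h import *
to([.5779,-.1833,.085],.2341)
b=read_camera('wrist');cv2.imwrite('pics/w3.png',b['img'])
for n in ['corner','stop_end','stop_side','plate','block','vial']: print(n,[(np.round(d['point'],4).tolist(),round(d['p'],2)) for c in ('wrist',) for d in spot_point(n,c)[:2]])
E
```

```text
clock 8.05 pos [ 0.577  -0.1784  0.1498] yaw 0.2333 F [-0.3  0.6 -6.7] w 0.024588928379684828
shift cm (start axes) [ 6.48 -0.5  -0.03] after turn [ 6.48 -0.5  -0.03] turn [-0.0008 -0.0005 -0.0006]
corner []
stop_end []
stop_side []
plate []
block [([0.5738, -0.1769, 0.114], 0.59)]
vial [([0.5244, -0.3162, 0.035], 0.57)]
```

View pics/w3.png

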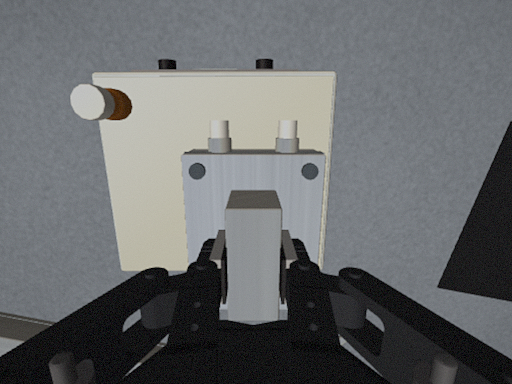

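Wrist view: the block is held square, with its fitting-end corners at about (183,154) and (323,153). The plate's -x edge runs (95,74)–(335,73) and the vial is at (95,102), clear of the block. The stops are hidden under the block.

```bash
python3 - <<'E'
from h import *
b=read_camera('wrist')
P=ray_to_z(b,[[95,74.5],[335,73.5]],.035)[:,:2]
B=ray_to_z(b,[[183,154],[323,153]],.1422)[:,:2]
def fr(Q,l): # -y corner, +y corner
    d=Q[1]-Q[0];n=np.linalg.norm(d);a=np.arctan2(-d[0],d[1]);x=np.array([np.cos(a),np.sin(a)]);return n,a,Q.mean(0)+x*l
print('plate',fr(P,.1));print('block',fr(B,.05))
t=read_camera('top');cv2.imwrite('pics/t2.png',cv2.resize(t['img'][140:225,270:360],None,fx=6,fy=6,interpolation=2))
E
```

```text
plate (np.float64(0.2082951835979388), np.float64(0.2392147139077807), array([ 0.57932784, -0.21050399]))
block (np.float64(0.07651479592533647), np.float64(0.24195172685966432), array([ 0.57730772, -0.17739202]))
```

move_arm(moves=[-1, 0.5, -0.5, 0, 0, 0, 0, -1, 1, 0, 0, 0, 0, 0, -1, 1.5, 0, 0, 0, 0, 0, -1, 1.5, 0, 0, 0, 0, 0, -1, 1, 0, 0, 0, 0, 0, -1, 0.6, 0, 0, 0, 0, 0, -1, 0.4, 0, 0, 0, 0, 0, -1, 0.3, 0, 0, 0, 0, 0, -1, 0.1, 0, 0, 0, 0, 0, -1, 0, 0, 0, 0, 0, 0])

```text
clock: 9.5
ee_pos: [0.5786, -0.1835, 0.0816]
eef_rot: [[0.0, -0.232, 0.973], [-0.0, 0.973, 0.232], [-1.0, -0.0, 0.0]]
contact_force: [0.4, -0.0, -6.8]
width: 0.0246
```

move_arm(moves=[-1, 0.1, 0, 0, 0, 0, 0, -1, 0.1, 0, 0, 0, 0, 0, -1, 0.1, 0, 0, 0, 0, 0, -1, 0, 0, 0, 0, 0, 0])

```text
clock: 9.9
ee_pos: [0.5784, -0.1835, 0.0782]
eef_rot: [[-0.0, -0.232, 0.973], [0.0, 0.973, 0.232], [-1.0, 0.0, -0.0]]
contact_force: [0.2, -0.4, -7.2]
width: 0.025
```

move_arm(moves=[-1, 0.1, 0, 0, 0, 0, 0, -1, 0.1, 0, 0, 0, 0, 0, -1, 0.1, 0, 0, 0, 0, 0, -1, 0, 0, 0, 0, 0, 0, -1, 0, 0, 0, 0, 0, 0])

```text
clock: 10.4
ee_pos: [0.5785, -0.1835, 0.0753]
eef_rot: [[-0.0, -0.232, 0.973], [0.0, 0.973, 0.232], [-1.0, 0.0, -0.0]]
contact_force: [-1.0, -0.7, -6.8]
width: 0.0251
```

move_arm(moves=[-1, 0.1, 0, 0, 0, 0, 0, -1, 0.1, 0, 0, 0, 0, 0, -1, 0, 0, 0, 0, 0, 0])

```text
clock: 10.7
ee_pos: [0.5784, -0.1835, 0.0731]
eef_rot: [[-0.0, -0.232, 0.973], [0.0, 0.973, 0.232], [-1.0, 0.0, -0.0]]
contact_force: [-0.2, 0.4, -6.0]
width: 0.0249
```

move_arm(moves=[-1, 0.05, 0, 0, 0, 0, 0, -1, 0.05, 0, 0, 0, 0, 0, -1, 0, 0, 0, 0, 0, 0, -1, 0, 0, 0, 0, 0, 0])

```text
clock: 11.1
ee_pos: [0.5786, -0.1835, 0.0726]
eef_rot: [[0.0, -0.232, 0.973], [-0.0, 0.973, 0.232], [-1.0, -0.0, 0.0]]
contact_force: [-1.7, -0.3, -1.4]
width: 0.0249
```

move_arm(moves=[-1, 0.05, 0, 0, 0, 0, 0, -1, 0, 0, 0, 0, 0, 0, -1, 0, 0, 0, 0, 0, 0])

```text
clock: 11.4
ee_pos: [0.5787, -0.1836, 0.0726]
eef_rot: [[0.001, -0.232, 0.973], [-0.0, 0.973, 0.232], [-1.0, -0.0, 0.001]]
contact_force: [-3.6, 0.8, 5.0]
width: 0.0247
```

move_arm(moves=[-1, 0, 0, 0.1, 0, 0, 0, -1, 0, 0, 0.2, 0, 0, 0, -1, 0, 0, 0.2, 0, 0, 0, -1, 0, 0, 0.2, 0, 0, 0, -1, 0, 0, 0.2, 0, 0, 0, -1, 0, 0, 0.1, 0, 0, 0, -1, 0, 0, 0, 0, 0, 0])

```text
clock: 12.1
ee_pos: [0.5886, -0.1814, 0.0726]
eef_rot: [[0.001, -0.232, 0.973], [-0.001, 0.973, 0.232], [-1.0, -0.001, 0.001]]
contact_force: [-2.0, -1.4, 6.5]
width: 0.0249
```

move_arm(moves=[-1, 0, 0.1, 0, 0, 0, 0, -1, 0, 0.2, 0, 0, 0, 0, -1, 0, 0.2, 0, 0, 0, 0, -1, 0, 0.2, 0, 0, 0, 0, -1, 0, 0.2, 0, 0, 0, 0, -1, 0, 0.1, 0, 0, 0, 0, -1, 0, 0, 0, 0, 0, 0])

```text
clock: 12.8
ee_pos: [0.5865, -0.1716, 0.0727]
eef_rot: [[0.002, -0.232, 0.973], [-0.001, 0.973, 0.232], [-1.0, -0.001, 0.002]]
contact_force: [-0.4, -3.8, 6.7]
width: 0.0245
```

move_arm(moves=[-1, 0, 0, 0.05, 0, 0, 0, -1, 0, 0, 0.05, 0, 0, 0, -1, 0, 0, 0.05, 0, 0, 0, -1, 0, 0, 0.05, 0, 0, 0, -1, 0, 0, 0.05, 0, 0, 0, -1, 0, 0, 0.05, 0, 0, 0, -1, 0, 0, 0, 0, 0, 0])

```text
clock: 13.5
ee_pos: [0.589, -0.1708, 0.0726]
eef_rot: [[0.001, -0.232, 0.973], [-0.0, 0.973, 0.232], [-1.0, -0.001, 0.0]]
contact_force: [-4.4, -1.8, 8.2]
width: 0.0249
```

move_arm(moves=[-1, 0, 0.05, 0, 0, 0, 0, -1, 0, 0.05, 0, 0, 0, 0, -1, 0, 0.05, 0, 0, 0, 0, -1, 0, 0.05, 0, 0, 0, 0, -1, 0, 0.05, 0, 0, 0, 0, -1, 0, 0.05, 0, 0, 0, 0, -1, 0, 0, 0, 0, 0, 0])

```text
clock: 14.2
ee_pos: [0.5887, -0.1682, 0.0727]
eef_rot: [[0.002, -0.232, 0.973], [-0.001, 0.973, 0.232], [-1.0, -0.001, 0.002]]
contact_force: [0.7, -4.8, 7.1]
width: 0.0246
```

move_arm(moves=[-1, 0, 0, 0.05, 0, 0, 0, -1, 0, 0, 0.05, 0, 0, 0, -1, 0, 0, 0.05, 0, 0, 0, -1, 0, 0, 0, 0, 0, 0])

```text
clock: 14.6
ee_pos: [0.5898, -0.1677, 0.0726]
eef_rot: [[0.001, -0.232, 0.973], [-0.001, 0.973, 0.232], [-1.0, -0.001, 0.001]]
contact_force: [-4.9, -2.1, 8.4]
width: 0.0248
```

move_arm(moves=[-1, 0, 0.05, 0, 0, 0, 0, -1, 0, 0.05, 0, 0, 0, 0, -1, 0, 0.05, 0, 0, 0, 0, -1, 0, 0, 0, 0, 0, 0])

```text
clock: 15.0
ee_pos: [0.5896, -0.1667, 0.0727]
eef_rot: [[0.001, -0.232, 0.973], [-0.002, 0.973, 0.232], [-1.0, -0.002, 0.001]]
contact_force: [-1.8, -5.5, 6.8]
width: 0.0249
```

move_arm(moves=[-1, 0, 0, 0.05, 0, 0, 0, -1, 0, 0, 0.05, 0, 0, 0, -1, 0, 0, 0, 0, 0, 0])

```text
clock: 15.3
ee_pos: [0.5896, -0.1667, 0.0726]
eef_rot: [[-0.001, -0.232, 0.973], [-0.002, 0.973, 0.232], [-1.0, -0.001, -0.001]]
contact_force: [-12.2, -7.9, 11.6]
width: 0.025
```

move_arm(moves=[-1, 0, 0.05, 0, 0, 0, 0, -1, 0, 0.05, 0, 0, 0, 0, -1, 0, 0, 0, 0, 0, 0])

```text
clock: 15.6
ee_pos: [0.5895, -0.1662, 0.0727]
eef_rot: [[-0.001, -0.232, 0.973], [-0.003, 0.973, 0.232], [-1.0, -0.003, -0.001]]
contact_force: [-10.3, -12.6, 11.0]
width: 0.025
```

move_arm(moves=[-1, 0, 0.03, 0.01, 0, 0, 0, -1, 0, 0.03, 0.01, 0, 0, 0, -1, 0, 0, 0, 0, 0, 0, -1, 0, 0, 0, 0, 0, 0])

```text
clock: 16.0
ee_pos: [0.5894, -0.1658, 0.0727]
eef_rot: [[-0.001, -0.231, 0.973], [-0.003, 0.973, 0.231], [-1.0, -0.003, -0.002]]
contact_force: [-11.9, -13.6, 11.7]
width: 0.025
```

```bash
python3 - <<'E'
from h import *
to([.589,-.1652,.0726],.2341)
s=state();a=.2341;F=np.array(s['contact_force']);print('Fplate',F[0]*np.cos(a)+F[1]*np.sin(a),-F[0]*np.sin(a)+F[1]*np.cos(a),'M',s['wrist_torque'])
t=read_camera('top');w=read_camera('scene')
c=np.float64([.589,-.165,.05])
o=[]
for cam in (t,w):
    u,v=proj(cam,c)[0].astype(int);o.append(cv2.resize(cam['img'][v-40:v+40,u-40:u+40],None,fx=5,fy=5,interpolation=2))
cv2.imwrite('pics/end.png',np.hstack(o))
E
```

```text
clock 16.0 pos [ 0.5894 -0.1658  0.0727] yaw 0.2336 F [-11.9 -13.6  11.7] w 0.024988092139000103
shift cm (start axes) [ 0.01  0.07 -0.03] after turn [ 0.01  0.07 -0.03] turn [-0.0005 -0.0015  0.0027]
Fplate -14.682517753859207 -10.433374775238278 M [-1.95352541  2.00845134 -0.02643405]
```

View pics/end.png

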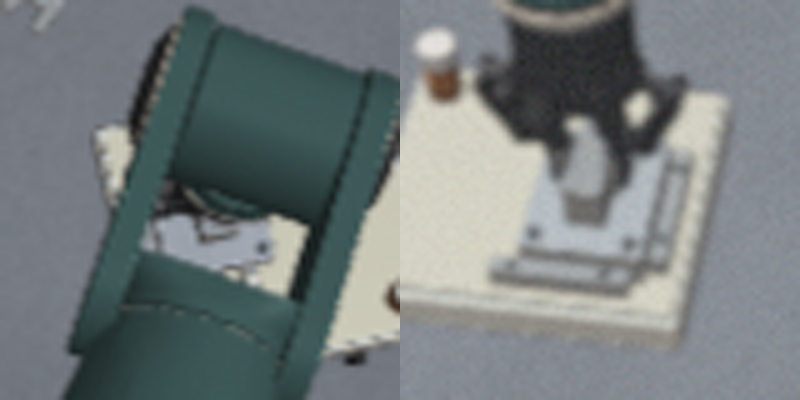

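The scene crop shows the block lying in the corner, tight at the end stop. The side stop may still have a hair's gap: force along plate y barely rose while the block moved 0.4 mm. I'll keep pushing along y.

move_arm(moves=[-1, 0, 0.03, 0, 0, 0, 0, -1, 0, 0.03, 0, 0, 0, 0, -1, 0, 0, 0, 0, 0, 0, -1, 0, 0, 0, 0, 0, 0])

```text
clock: 16.5
ee_pos: [0.5893, -0.1652, 0.0727]
eef_rot: [[-0.001, -0.231, 0.973], [-0.003, 0.973, 0.231], [-1.0, -0.003, -0.002]]
contact_force: [-12.2, -13.4, 12.2]
width: 0.025
```

move_arm(moves=[-1, 0, 0.03, 0, 0, 0, 0, -1, 0, 0.03, 0, 0, 0, 0, -1, 0, 0, 0, 0, 0, 0, -1, 0, 0, 0, 0, 0, 0])

```text
clock: 16.9
ee_pos: [0.5892, -0.1647, 0.0727]
eef_rot: [[-0.001, -0.231, 0.973], [-0.003, 0.973, 0.231], [-1.0, -0.003, -0.001]]
contact_force: [-11.2, -13.6, 10.7]
width: 0.0248
```

move_arm(moves=[-1, 0, 0.03, 0, 0, 0, 0, -1, 0, 0.03, 0, 0, 0, 0, -1, 0, 0.03, 0, 0, 0, 0, -1, 0, 0, 0, 0, 0, 0])

```text
clock: 17.3
ee_pos: [0.5891, -0.1644, 0.0728]
eef_rot: [[-0.0, -0.231, 0.973], [-0.004, 0.973, 0.231], [-1.0, -0.004, -0.001]]
contact_force: [-11.2, -17.6, 9.7]
width: 0.0246
```

move_arm(moves=[-1, 0, 0.03, 0, 0, 0, 0, -1, 0, 0.03, 0, 0, 0, 0, -1, 0, 0, 0, 0, 0, 0, -1, 0, 0, 0, 0, 0, 0])

```text
clock: 17.7
ee_pos: [0.5891, -0.1642, 0.0729]
eef_rot: [[0.0, -0.231, 0.973], [-0.005, 0.973, 0.231], [-1.0, -0.005, -0.001]]
contact_force: [-9.4, -21.5, 9.3]
width: 0.0247
```

move_arm(moves=[-1, 0, 0, 0.02, 0, 0, 0, -1, 0, 0, 0, 0, 0, 0, -1, 0, 0, 0, 0, 0, 0, -1, 0, 0, 0, 0, 0, 0, -1, 0, 0, 0, 0, 0, 0, -1, 0, 0, 0, 0, 0, 0, -1, 0, 0, 0, 0, 0, 0, -1, 0, 0, 0, 0, 0, 0])

```text
clock: 18.5
ee_pos: [0.5891, -0.1643, 0.0729]
eef_rot: [[-0.0, -0.231, 0.973], [-0.005, 0.973, 0.231], [-1.0, -0.005, -0.001]]
contact_force: [-11.2, -21.0, 9.9]
width: 0.0248
```

```bash
python3 - <<'E'
from h import *
s=state();a=.2341;F=np.array(s['contact_force']);print(s['clock'],s['ee_pos'],s['width'],'Fplate',F[0]*np.cos(a)+F[1]*np.sin(a),-F[0]*np.sin(a)+F[1]*np.cos(a),F[2])
cam=read_camera('scene');u,v=proj(cam,[.61,-.14,.05])[0].astype(int);cv2.imwrite('pics/end2.png',cv2.resize(cam['img'][v-30:v+30,u-35:u+35],None,fx=9,fy=9,interpolation=2))
E
```

```text
18.5 [ 0.58914227 -0.16425384  0.07294437] 0.02480533377546486 Fplate -15.74054343862916 -17.867975695377105 9.918196389466962
```

View pics/end2.png

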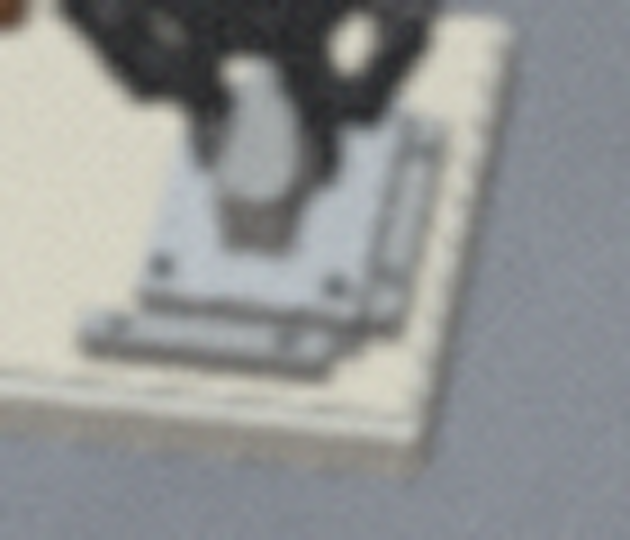

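The crop shows the block tight against both bars, with the end stop along (85–330,340) and the side stop along (410,140–330). The forces are steady at about 16 and 18 N along the plate axes, so I'm handing in.

```bash
python3 -c "
from plant import *
sign_off();s=state();print(s['clock'],s['ee_pos'],s['contact_force'])"
```

```text
the job is handed in; nothing more can be done
the job is handed in; nothing more can be done
```

The larger reactor block, the one with the two hose fittings, is flat on the heating plate. I handed the job in at about 18.5 s with the gripper still pressing it against both stops.

I gripped it by its bar, carried it over, set it down about 15 mm short of each stop and crept it home.

- **Forces:** at the last reading the hand pushed steadily with about 16 N towards the end stop and 18 N towards the side stop. After friction that should leave roughly 8–11 N on each stop. This is an estimate, since the stop forces can't be measured directly.
- **Position:** the gripper was about 1 mm from the home position I had worked out from the camera. It was turned less than 0.01 rad from square and tilted about 0.005 rad. The last picture showed the block against both bars.
- **One check disagreed at first:** along the side-stop direction the block kept sliding at about 10 N after it looked seated. I pushed about 1.5 mm further until the force clearly rose, then held it there.
- **Other objects:** I did not touch the spare block or anything else on purpose. The vial was clear of the block when I looked before setting down. I did not re-measure the bystanders at the end.

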